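Load a slide rack through the spring gate of a stainer

TASK

Load the slide rack that stands in the chute into the stainer: with one fingertip press the long steel paddle beside the chute down to its stop, so that the gate sinks into the chute floor, and keep it down while you push the rack along the chute over the sunken gate with the other fingertip, until it is fully home against the stop at the end of the chute. The gate must stay clear of the rack all the way; once the rack is home and past it, let the paddle up so that the gate springs shut behind the rack, and take the hand away. Only push: do not pick anything up, and leave the other things on the bench where they are.

Things in the scene. Friction and masses are not known exactly. Their poses are not given: they have to be found in the camera images.
- chute: fixed white and aluminium chute. Origin: on the bench, under the gate, on the centre line; x = direction of travel, y = towards the paddle, z up. Channel floor level, 45 mm above the bench, from x = -175 mm (open end) to the end stop; 54 mm wide inside, side walls 5 mm thick, 18 mm above the floor. The gate rises at x = 0
- end_stop (a point): foot of the rubber end stop, on the channel floor: x = 98.5 mm in the chute frame. Behind it is the stainer's white inlet block, 85 mm tall, at x = 100 to 200, y = -55 to 95 mm
- gate_hinge (a point): on the hinge axis, under the centre line: x = 92 mm, 35 mm above the bench; the axis runs across the chute (its y)
- gate (a joint): rocker gate angle, rad (paddle and gate plate are one steel piece): 0 = shut, plate 12 mm above the channel floor; 0.20 = paddle fully down on its stop, plate 8 mm below the floor; above 0.13 the plate is wholly below the floor. Sprung: it rises to shut when let go. Pressing it to the stop takes about 3 N at the paddle's free end, 6 N beside the gate
- paddle_end (a point): middle of the top edge of the paddle's free (upstream) end. Paddle: flat steel plate 5 mm thick along the outside of the chute, y = 39 to 89 mm, x = -142 to 83 mm in the chute frame. Fully down it is level, top 55 mm above the bench (10 mm above the channel floor), so two level fingertips can press it and push the rack at once; shut, its end is 100 mm above the bench
- gate_top (a point): middle of the top edge of the gate plate, 4 mm thick, spanning the channel's width
- rack: blue slide rack in the chute, upstream of the gate: 80 mm long (its x, along the travel), 50 mm wide, end plates 22 mm high, slides up to 32 mm; 0.14 to 0.28 kg. Origin: centre of its underside. Home, its front face is on the end stop: origin at about x = 58 mm in the chute frame, rear face 18 mm past the gate
- rack_rear (a point): middle of the rack's rear face (the face to push), 40 mm behind its origin, 11 mm above its underside
- spare_rack: a second rack of the same make as the one in the chute (80 x 50 x 32 mm), standing on the bench beside the chute on the side away from the paddle. Bystander. Origin: centre of underside
- jar: amber jar, 40 mm across, 55 mm tall, on the bench beside the chute, side away from the paddle. Bystander. Origin: centre of underside
- vial: clear vial, 26 mm across, 50 mm tall, on the bench beyond the paddle. Bystander. Origin: centre of underside
- dish: round glass dish, 90 mm across, 15 mm high. Bystander. Origin: centre of underside
- paintbrush: fine brush, 170 mm long, 8 mm thick, lying on the bench. Bystander. Origin: under its middle
- wellplate: clear six-well plate 85 x 127 x 20 mm. Bystander. Origin: centre of underside
- slide_box: large blue slide box 150 x 200 mm, 50 mm high with its slides. Bystander. Origin: centre of underside
There are look-alikes about, which are no part of the job. Leave any green look-alike of the rack alone.

How it is judged:
By the outcome, as a careful person would: the job done as asked, in the order asked, and still so for the second after the job is handed in, with the robot touching nothing.
It also fails if it takes over 48 s, if anything falls off the work surface, if the arm or the gripper's body presses on something with over 40 N, if the wrist force passes 120 N, or if a joint passes its speed limit or range.

ROBOT

A 7-joint arm with a two-finger parallel gripper is mounted at the origin on the work surface. World frame = base frame: x ahead of the robot, y to its left, z up, the work surface at z = 0. Lengths are in m, angles in rad, forces in N, time in s.
With the tool pointing down it reaches from about 0.4 to 0.85 m from the base axis. Payload 6.9 kg.
Tool frame: the origin (TCP) lies between the finger pads; the fingertips stand 8 mm ahead of it and the grasp point (between the pads) lies 11 mm behind it; x points along the fingers, y is the direction in which the jaws open and shut, and the axes are right-handed (so a half turn about x gives the same grasp; the last joint's range is limited). The gripper opens to 85 mm and grips with 20 to 120 N. Pads are 22 mm wide; open, the fingers measure 114 mm over their backs; the gripper's body (76 mm by 85 mm) begins 54 mm behind the grasp point. The pads swing forward as they close: fully open they stand 13 mm farther back than shut.
Start: joints at [1.389, 0.507, -0.238, 1.5, 0.126, 1.149, -0.155], TCP at [0.177, -0.599, 0.239] pointing down, gripper open.
Joint ranges: [-3.08, 3.08], [-0.24, 2.05], [-1.43, 1.35], [0, 2.5], [-1.52, 4.66], [0.17, 1.96], [-2.89, 2.89]. Speed limits (rad/s): [2.39, 2.39, 3.14, 3.14, 3.14, 3.14, 3.14].

INTERFACE

Orientations are given as [roll, pitch, yaw] about the fixed x, y, z axes, in that order (R = Rz(yaw) Ry(pitch) Rx(roll)).
In Python, from plant import monitor, imaging, finish_job, spotter gives the robot as it stands.
- The arm moves only by the shell command python3 -m creep 'ROWS' [FORCE]. ROWS is JSON, a list of rows, each an object with "fingers": the opening, from 0 (shut) to 1 (fully open); "travel": the shift along the tool's x, y, z in m, a list of three; "delta_rot": the turn, a rotation vector about the tool's x, y, z in rad, a list of three. A call has 1 to 5 rows; each row shifts and turns the pose as measured when the row begins, along the tool's axes as they then stand; what a row does not reach is not made up. A row lasts 1/10 s, in which the tool goes at most 50 mm and 8.59 degrees, less where a joint would pass 70% of its speed; a pose out of reach is approached as far as the arm can. A call is refused whole if a number of a shift passes 0.05 or a number of a turn 0.15, either way. A call with a gripper value outside its range is refused whole. The fingers move at their own pace and stop on an object; FORCE is the grip in N (left out, the last holds). Time passes only in rows, so rows that do not move let the fingers close. It gives the time, the measured TCP pose, the force and the opening at its end, in the units of the state.
- monitor.get_obs(): the state, without advancing time (a new reading comes with each control period).
- imaging.grab_frame(name): name is "side" or "top"; returns the picture (400x640x3 uint8, red, green, blue); there is no depth.
- imaging.camera_model(name): a dict with "vfov" (degrees; the focal length in pixels is half the picture's height over the tangent of half this angle, whatever the lens; pixels are square), "cx", "cy" (the principal point, pixels), "k1" (the pictures are not rectified: a ray, as slopes to the right and down, at radius r is drawn at 1 + k1 r^2 times it, then the intrinsics apply), "R" (3x3) and "t" (3): a world point X has camera coordinates R X + t. Camera axes: x right, y down, z forward; pixel columns grow to the right and rows downward; lengths in m; the calibration is good to about 2 mm. A picture is of the moment at which its call begins. camera_model takes no time and is no camera call.
- finish_job(): hands the job in, once; it reports no verdict.
Trained networks look in the newest picture that a camera, given by its name, has taken for a name from the list of things; names that differ only in an ending like _2 or _b are one class to them, and where a whole thing is asked for, a point or a joint stands for the part that bears it (a point fixed in the world has none). Each returns a list of dicts, best first, with "score" (0 to 1); they miss things now and then, are a little off and sometimes report something else, mostly with a low value. They report only what shows in the picture. A call takes as long as a camera call. They do not tell look-alikes from the thing itself.
- spotter.trace(thing, camera): "mask" (400x640 bool, what is visible of it) and "rect" ([centre column, centre row, width, height] in pixels, round what is visible of it).
- spotter.landmark_of(thing, camera): "point" ([row, column] in pixels: a listed point, or the origin of a listed thing).
The state is a dict: "t": time; "qpos": joint angles; "joint_velocities": joint speeds; "effort": joint torques, N m; "tool_pos": TCP position; "tcp_rot": TCP orientation; "contact_force": force on the tool from outside, world axes, zero at the start; "ft_torque": the same for the moment, N m; "finger_gap": finger opening in m.
Only numpy, scipy, OpenCV 4.12 (cv2) and the standard library are available. Lean on these libraries where they do the work, as an engineer would, in place of code of your own. Each camera call takes 0.05 s, during which the arm holds its last target.

## Working session

There is one attempt and no reset: what is moved stays moved. The work goes in short steps, Python scripts to look and compute and a shell command to move; the robot and the scene stay as the last step left them, time stands still between calls to the robot, and variables do not carry over. Pictures are saved under pics/ and viewed, and the job is handed in when it is done.

```bash
ls; mkdir -p pics; python3 - <<'E'
from plant import monitor, imaging, spotter
import cv2
print(monitor.get_obs())
for n in ("side","top"):
    im=imaging.grab_frame(n); cv2.imwrite(f"pics/{n}0.png",im[:,:,::-1]); print(n,imaging.camera_model(n))
E
```

```text
pics
{'t': 0.0, 'qpos': array([ 1.38949185,  0.50835225, -0.23752997,  1.50114146,  0.12571535,
        1.14888825, -0.15483738]), 'joint_velocities': array([-0.00057315,  0.00034697,  0.0001996 ,  0.00122022,  0.00043921,
       -0.00067996,  0.00016987]), 'effort': array([-4.16795558e-05, -6.20601225e+01, -2.18637742e+00, -2.49651736e+01,
        1.27898841e-02,  1.18903958e-02, -1.99309505e-05]), 'tool_pos': array([ 0.17659106, -0.59902426,  0.23841791]), 'tcp_rot': array([-1.54707433,  1.56899879,  1.88131454]), 'contact_force': array([ 0.1446763 ,  0.35887554, -0.20232441]), 'ft_torque': array([-0.00013195,  0.03659415, -0.01770112]), 'finger_gap': 0.08550291604946932}
side {'vfov': 42.65880150833332, 'cx': 314.2137297595106, 'cy': 197.89069029884388, 'k1': -0.14129622712043205, 'R': array([[-0.86745101, -0.49701786, -0.02240505],
       [-0.26226663,  0.49507681, -0.82832069],
       [ 0.4227824 , -0.71265152, -0.55980608]]), 't': array([0.42528893, 0.23801819, 1.24555328])}
top {'vfov': 44.264648839495266, 'cx': 317.268412475519, 'cy': 198.4262083021684, 'k1': -0.07604889117480487, 'R': array([[ 0.01593383, -0.99960393,  0.02319709],
       [-0.9828403 , -0.01992217, -0.18337951],
       [ 0.18376902, -0.0198771 , -0.98276846]]), 't': array([-0.06927932,  0.51721549,  1.4951454 ])}
```

View pics/side0.png

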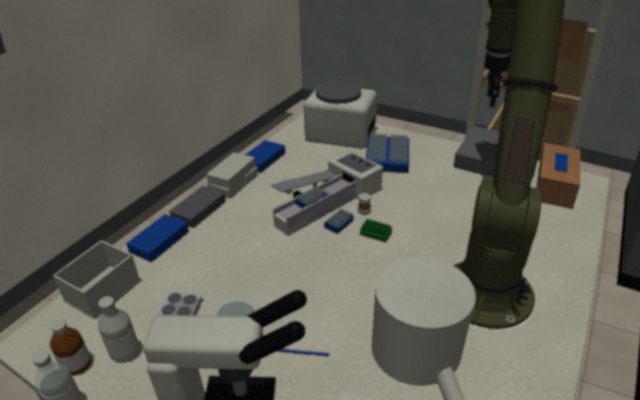

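View pics/top0.png

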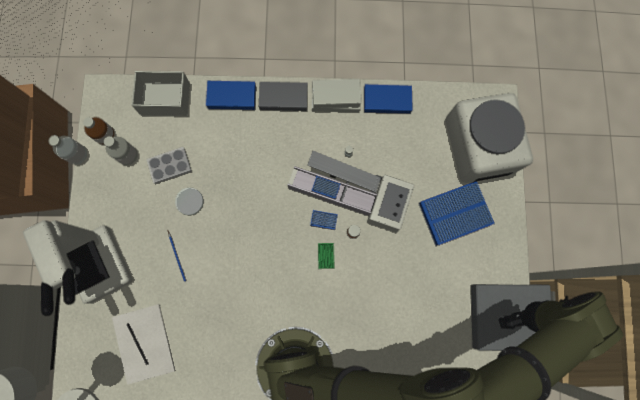

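The side and top views show the chute running from its open end at top-px (292,178) to the inlet block at (392,203), with the paddle on the far side at (345,170). The blue rack sits in the chute at (326,186). The blue spare rack is at (323,220) and the green look-alike at (326,256), both on the bench.

```bash
cat > h.py <<'E'
import numpy as np, cv2
from plant import monitor, imaging, spotter
from scipy.optimize import least_squares
CM={n:imaging.camera_model(n) for n in("side","top")}
def proj(n,X):
    c=CM[n];X=np.atleast_2d(X);p=X@np.array(c["R"]).T+c["t"];f=200/np.tan(np.radians(c["vfov"]/2))
    s=p[:,:2]/p[:,2:];r2=(s**2).sum(1,keepdims=True);s=s*(1+c["k1"]*r2)
    return s*f+[c["cx"],c["cy"]]
def ch2w(P,q): # q=x,y,yaw
    P=np.atleast_2d(P);c,s=np.cos(q[2]),np.sin(q[2])
    return np.c_[q[0]+c*P[:,0]-s*P[:,1],q[1]+s*P[:,0]+c*P[:,1],P[:,2]]
def w2ch(P,q):
    P=np.atleast_2d(P);c,s=np.cos(q[2]),np.sin(q[2]);d=P[:,:2]-q[:2]
    return np.c_[c*d[:,0]+s*d[:,1],-s*d[:,0]+c*d[:,1],P[:,2]]
def crop(n,im,box,k,name,pts=()):
    x0,y0,x1,y1=box;o=cv2.resize(np.ascontiguousarray(im[y0:y1,x0:x1,::-1]),None,fx=k,fy=k,interpolation=cv2.INTER_CUBIC)
    for p in pts: cv2.circle(o,(int((p[0]+.5-x0)*k),int((p[1]+.5-y0)*k)),2,(0,0,255),-1)
    cv2.imwrite(name,o)
E
python3 - <<'E'
from h import *
ims={n:imaging.grab_frame(n) for n in CM}
crop("top",ims["top"],(280,140,420,240),5,"pics/t1.png");crop("side",ims["side"],(260,140,400,240),5,"pics/s1.png")
L={}
for th in ["end_stop","gate_hinge","paddle_end","gate_top","rack_rear","rack","chute"]:
  for n in CM:
    r=spotter.landmark_of(th,n); print(th,n,[(np.round(d["point"][::-1],1).tolist(),round(d["score"],2)) for d in r[:3]])
E
```

```text
end_stop side [([345.4, 183.9], 0.87), ([288.1, 192.9], 0.3)]
end_stop top [([372.4, 203.2], 0.97), ([324.0, 187.4], 0.38)]
gate_hinge side [([343.4, 183.6], 0.76)]
gate_hinge top [([367.6, 203.0], 0.57)]
paddle_end side [([274.4, 187.0], 0.78)]
paddle_end top [([311.5, 159.5], 0.91)]
gate_top side [([326.4, 193.6], 0.78)]
gate_top top [([345.8, 193.8], 0.78)]
rack_rear side [([390.8, 234.8], 0.83), ([298.9, 204.7], 0.65)]
rack_rear top [([323.1, 265.6], 0.83), ([313.1, 182.3], 0.7)]
rack side [([309.1, 198.2], 0.91), ([374.2, 233.6], 0.87), ([347.0, 183.9], 0.3)]
rack top [([325.3, 258.3], 0.96)]
chute side [([323.9, 204.5], 0.68)]
chute top []
```

View pics/t1.png

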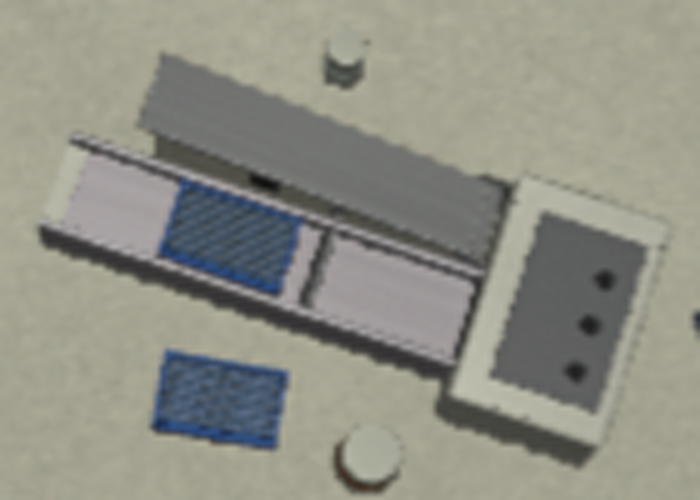

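View pics/s1.png

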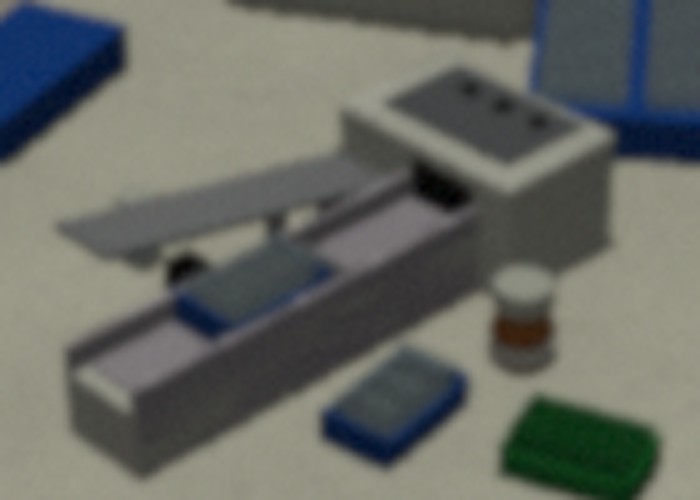

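Two blue racks and one green: the rack in the chute is at top-px (325,187), upstream of the gate at (344,194), so it fits. The spare rack at (324,220) and the green look-alike at (326,256) are out on the bench. The enlarged crop confirms this. Next I fit the chute pose.

```bash
cat > fit.py <<'E'
from h import *
def P(n,c): 
    o=(280,140) if n=="top" else (260,140)
    return np.array([c[0]/5+o[0]-.5,c[1]/5+o[1]-.5])
obs=[]
for n,e,px in [("side",(.0985,0,.045),(345.4,183.9)),("top",(.0985,0,.045),(372.4,203.2)),
 ("side",(-.142,.064,.1),(274.4,187)),("top",(-.142,.064,.1),(311.5,159.5)),
 ("side",(0,0,.057),(326.4,193.6)),("top",(0,0,.057),(345.8,193.8))]: obs.append((n,e,np.array(px)))
for e,c in [((.1,.095,.085),(527,177)),((.2,.095,.085),(667,222)),((.2,-.055,.085),(603,442)),((.1,-.055,.085),(450,395)),((-.175,.032,.063),(73,133)),((-.175,-.032,.063),(40,225)),((-.142,.089,.1),(162,53)),((-.142,.039,.1),(138,125))]:
    obs.append(("top",e,P("top",c)))
for e,c in [((.1,.095,.085),(340,108)),((.2,.095,.085),(455,65)),((.2,-.055,.085),(615,132)),((.1,-.055,.085),(508,190)),((-.175,.032,.063),(68,350)),((-.175,-.032,.063),(138,397))]:
    obs.append(("side",e,P("side",c)))
def res(q): return np.concatenate([(proj(n,ch2w(e,q))[0]-px) for n,e,px in obs])
s=least_squares(res,[.58,-.1,-1.8],loss="soft_l1");q=s.x
print(q,np.degrees(q[2]));print(np.round(res(q).reshape(-1,2),1).tolist())
for n in CM:
    def rn(q): return np.concatenate([(proj(m,ch2w(e,q))[0]-px) for m,e,px in obs if m==n])
    print(n,least_squares(rn,q,loss="soft_l1").x)
np.save("q.npy",q)
E
python3 fit.py
```

```text
[ 0.53324001 -0.1428578  -1.88293571] -107.8842690322761
[[2.5, -1.4], [0.8, 1.4], [-0.5, 2.0], [-3.8, -2.4], [-1.4, -2.3], [-1.9, 0.0], [-0.3, -0.9], [2.2, 0.4], [1.0, 1.9], [0.5, 0.8], [0.3, 0.1], [0.2, 0.5], [-1.5, -0.4], [-2.0, 0.0], [-0.2, -0.7], [-1.3, -2.7], [0.8, 0.4], [0.4, 0.6], [-0.4, -0.8], [-0.1, -0.7]]
side [ 0.53120469 -0.14032356 -1.88148558]
top [ 0.53392537 -0.14336903 -1.88298891]
```

```bash
sed -i 's/(-\.142,\(\.0[0-9]*\),\.1)/(-.1333,\1,.101)/g' fit.py; python3 fit.py
python3 - <<'E'
from h import *
q=np.load("q.npy")
ims={n:imaging.grab_frame(n) for n in CM}
def line(a,b): return [np.array(a)+(np.array(b)-a)*t for t in np.linspace(0,1,40)]
pts=[]
for s in(-.032,.032): pts+=line((-.175,s,.063),(.1,s,.063))
pts+=line((-.1333,.039,.101),(-.1333,.089,.101))+line((-.1333,.089,.101),(.083,.089,.055))+line((.1,-.055,.085),(.2,-.055,.085))+line((.1,-.055,.085),(.1,.095,.085))+line((0,-.027,.057),(0,.027,.057))
W=ch2w(np.array(pts),q)
crop("top",ims["top"],(280,140,420,240),5,"pics/t2.png",proj("top",W));crop("side",ims["side"],(260,140,400,240),5,"pics/s2.png",proj("side",W))
# rack: mask-based
for n in CM:
  for d in spotter.trace("rack",n)[:5]: print(n,d["score"],d["rect"])
E
```

```text
[ 0.53378668 -0.14138724 -1.88129092] -107.7900297976273
[[2.1, -1.3], [0.4, 1.1], [1.4, 0.8], [-1.6, -1.7], [-1.8, -2.1], [-2.4, -0.2], [-0.8, -1.1], [1.7, 0.1], [0.6, 1.6], [0.1, 0.5], [-0.2, -0.0], [-0.3, 0.4], [0.6, 0.3], [0.1, 0.7], [-0.7, -0.6], [-1.8, -2.5], [0.4, 0.5], [-0.0, 0.7], [-0.8, -0.6], [-0.5, -0.4]]
side [ 0.53176487 -0.13953536 -1.88284689]
top [ 0.5345829  -0.14161796 -1.88043899]
side 0.84 [310.4, 196.3, 29.1, 28.0]
side 0.6 [377.1, 229.6, 35.3, 25.5]
top 0.77 [325.2, 188.4, 32.0, 24.6]
top 0.69 [326.3, 256.1, 17.0, 25.6]
```

View pics/t2.png

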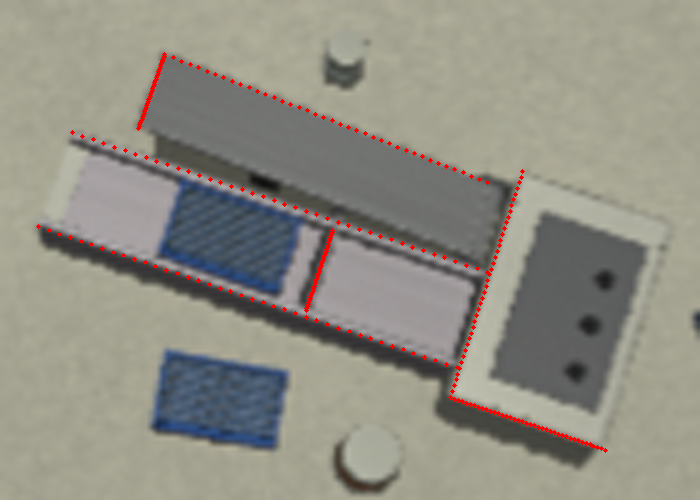

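View pics/s2.png

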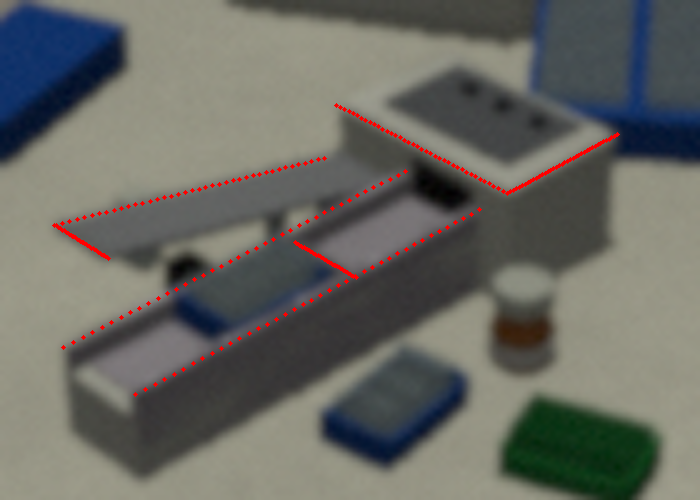

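The overlay fits within about 2 mm. Now the rack position along the chute, and the move geometry.

```bash
cat > st.py <<'E'
from h import *
from scipy.spatial.transform import Rotation as Ro
q=np.load("q.npy")
def state(tgt=None):
    o=monitor.get_obs();R=Ro.from_euler("xyz",o["tcp_rot"]).as_matrix();p=np.array(o["tool_pos"])
    C=np.array([[np.cos(q[2]),-np.sin(q[2]),0],[np.sin(q[2]),np.cos(q[2]),0],[0,0,1]])
    print("t",round(o["t"],2),"p",np.round(p,4),"chute",np.round(w2ch(p,q)[0]*1e3,1),"F_ch",np.round(C.T@o["contact_force"],1),"gap",round(o["finger_gap"],4))
    Rc=C.T@R
    print("tool axes in chute(cols)",np.round(Rc,3).tolist())
    # desired: tool x=-z, tool y=+-chute y
    for s in(1,-1):
        D=np.column_stack([[0,0,-1],[0,s,0],np.cross([0,0,-1],[0,s,0])])
        print("s",s,"rotvec tool",np.round(Ro.from_matrix(Rc.T@D).as_rotvec(),3))
    if tgt is not None: print("tool-frame shift to",tgt,np.round(Rc.T@(np.array(tgt)-w2ch(p,q)[0]),4))
    return o
E
python3 - <<'E'
from st import *
o=state([-.16,.034,.20]);print(o["qpos"])
im=imaging.grab_frame("top")
B=(im[:,:,2].astype(int)-im[:,:,0]>40)
m=np.zeros_like(B);m[172:206,305:348]=1
ys,xs=np.nonzero(B&m); print(xs.min(),xs.max(),ys.min(),ys.max(),len(xs))
# project candidate racks
c=np.array([xs.mean(),ys.mean()])
def f(x): return proj("top",ch2w([x,0,.045+.022],q))[0]-c
s=least_squares(lambda v:f(v[0]),[-.08]);print("rack ctr x (mean mask)",s.x,s.fun)
x=s.x[0]
pts=ch2w([(x+a,b,.067) for a in(-.04,.04) for b in np.linspace(-.025,.025,9)],q)
crop("top",im,(290,160,360,210),10,"pics/t3.png",proj("top",pts))
ims=imaging.grab_frame("side");crop("side",ims,(280,180,350,230),10,"pics/s3.png",proj("side",pts))
for n in CM:
  print(n,[(d["point"][::-1],d["score"]) for d in spotter.landmark_of("rack_rear",n)])
E
```

```text
t 1.1 p [ 0.1768 -0.5995  0.2393] chute [ 545.2 -200.   239.3] F_ch [0.1 0.1 0.3] gap 0.0852
tool axes in chute(cols) [[-0.0, 0.827, 0.562], [0.0, 0.562, -0.827], [-1.0, 0.0, -0.0]]
s 1 rotvec tool [-0.974 -0.    -0.   ]
s -1 rotvec tool [ 2.168 -0.     0.   ]
tool-frame shift to [-0.16, 0.034, 0.2] [ 0.0393 -0.4516 -0.5901]
[ 1.38948174  0.50747603 -0.23761015  1.5001921   0.12569393  1.14889584
 -0.1548069 ]
312 339 176 197 105
rack ctr x (mean mask) [-0.05907775] [ 0.42718951 -1.27122762]
side [([300.8, 203.1], 0.94), ([389.8, 237.0], 0.68)]
top [([325.7, 267.1], 0.79), ([314.6, 183.3], 0.69)]
```

View pics/t3.png

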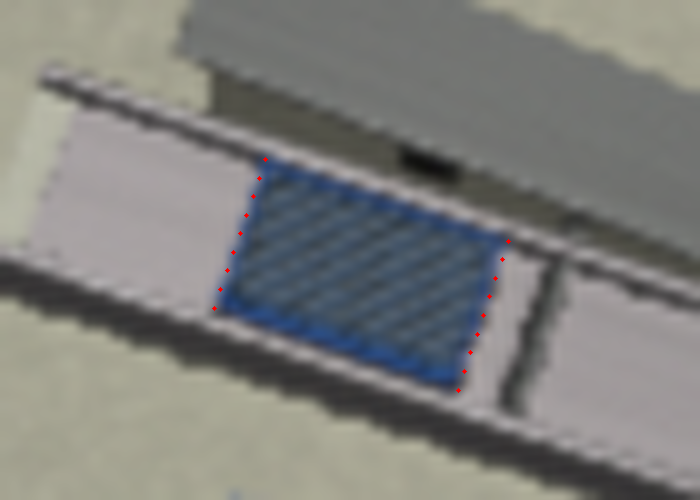

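View pics/s3.png

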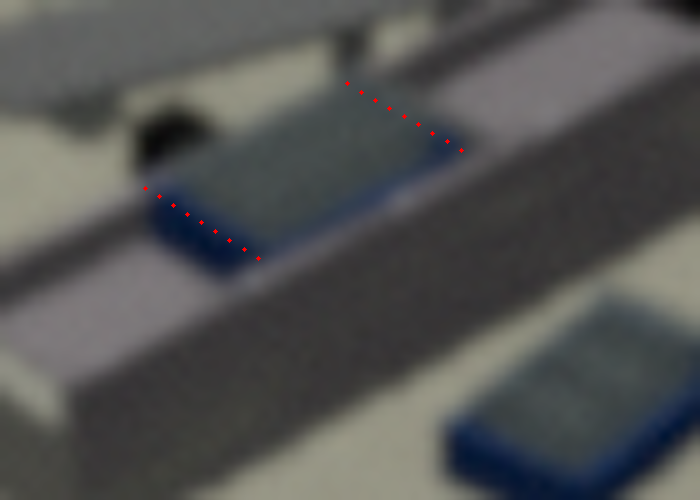

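```bash
python3 -m creep '[{"fingers":0.7,"travel":[0,-0.029,-0.038],"delta_rot":[0,0,0]},{"fingers":0.7,"travel":[0,-0.029,-0.038],"delta_rot":[0,0,0]},{"fingers":0.7,"travel":[0,-0.029,-0.038],"delta_rot":[0,0,0]},{"fingers":0.7,"travel":[0,-0.029,-0.038],"delta_rot":[0,0,0]},{"fingers":0.7,"travel":[0,-0.029,-0.038],"delta_rot":[0,0,0]}]' 20
python3 -c "
from st import *
state([-.125,.034,.19])"
```

```text
t: 1.8
tool_pos: [0.3167, -0.4078, 0.2375]
tcp_rot: [0.756, 1.567, -2.114]
contact_force: [0.8, 0.0, 0.6]
finger_gap: 0.0597
t 1.8 p [ 0.3167 -0.4078  0.2375] chute [ 320.  -125.3  237.5] F_ch [-0.3  0.8  0.6] gap 0.0597
tool axes in chute(cols) [[0.004, 0.835, 0.55], [-0.001, 0.55, -0.835], [-1.0, 0.003, 0.003]]
s 1 rotvec tool [-0.988  0.004 -0.001]
s -1 rotvec tool [ 2.153e+00 -1.000e-03 -5.000e-03]
tool-frame shift to [-0.125, 0.034, 0.19] [ 0.0456 -0.2841 -0.378 ]
```

```bash
python3 -m creep '[{"fingers":0.7,"travel":[0,-0.029,-0.038],"delta_rot":[0,0,0]},{"fingers":0.7,"travel":[0,-0.029,-0.038],"delta_rot":[0,0,0]},{"fingers":0.7,"travel":[0,-0.029,-0.038],"delta_rot":[0,0,0]},{"fingers":0.7,"travel":[0,-0.029,-0.038],"delta_rot":[0,0,0]},{"fingers":0.7,"travel":[0,-0.029,-0.038],"delta_rot":[0,0,0]}]'
python3 -m creep '[{"fingers":0.7,"travel":[0,0,0],"delta_rot":[-0.14,0,0]},{"fingers":0.7,"travel":[0,0,0],"delta_rot":[-0.14,0,0]},{"fingers":0.7,"travel":[0,0,0],"delta_rot":[-0.14,0,0]},{"fingers":0.7,"travel":[0,0,0],"delta_rot":[-0.14,0,0]},{"fingers":0.7,"travel":[0,0,0],"delta_rot":[-0.14,0,0]}]'
python3 -c "
from st import *
print(state([-.125,.034,.19])['qpos'])"
```

```text
t: 2.3
tool_pos: [0.4655, -0.2091, 0.2381]
tcp_rot: [1.452, 1.564, -1.419]
contact_force: [0.8, -1.2, -0.3]
finger_gap: 0.0598
t: 2.8
tool_pos: [0.4724, -0.1972, 0.2393]
tcp_rot: [1.601, 1.564, -0.53]
contact_force: [0.4, 0.3, -0.2]
finger_gap: 0.0597
t 2.8 p [ 0.4724 -0.1972  0.2393] chute [ 71.9 -41.5 239.3] F_ch [-0.4  0.2 -0.2] gap 0.0597
tool axes in chute(cols) [[0.002, 0.247, 0.969], [0.007, 0.969, -0.247], [-1.0, 0.007, -0.0]]
s 1 rotvec tool [-0.249  0.001 -0.007]
s -1 rotvec tool [ 2.892e+00 -1.000e-02 -1.000e-03]
tool-frame shift to [-0.125, 0.034, 0.19] [ 0.0495  0.0242 -0.2094]
[ 0.73836707  0.35733846 -0.54577273  1.79677946  0.21478997  1.03910833
 -0.44741845]
```

```bash
python3 -m creep '[{"fingers":0.7,"travel":[0,0,0],"delta_rot":[-0.13,0,-0.003]},{"fingers":0.7,"travel":[0,0,0],"delta_rot":[-0.12,0,-0.003]},{"fingers":0.7,"travel":[0,0.018,-0.045],"delta_rot":[0,0,0]},{"fingers":0.7,"travel":[0,0.018,-0.045],"delta_rot":[0,0,0]},{"fingers":0.7,"travel":[0,0.018,-0.045],"delta_rot":[0,0,0]}]'
python3 -c "
from st import *
state([-.125,.034,.19])"
```

```text
t: 3.3
tool_pos: [0.5624, -0.0924, 0.2388]
tcp_rot: [0.062, 1.564, -1.82]
contact_force: [0.9, -0.1, 0.2]
finger_gap: 0.0599
t 3.3 p [ 0.5624 -0.0924  0.2388] chute [-55.4  12.2 238.8] F_ch [-0.2  0.9  0.2] gap 0.0599
tool axes in chute(cols) [[0.007, 0.001, 1.0], [0.0, 1.0, -0.001], [-1.0, 0.0, 0.007]]
s 1 rotvec tool [-0.001  0.007 -0.   ]
s -1 rotvec tool [ 3.141e+00 -1.000e-03 -1.100e-02]
tool-frame shift to [-0.125, 0.034, 0.19] [ 0.0483  0.0217 -0.07  ]
```

```bash
python3 -m creep '[{"fingers":0.7,"travel":[0,0.011,-0.035],"delta_rot":[0,0.007,0]},{"fingers":0.7,"travel":[0,0.011,-0.035],"delta_rot":[0,0,0]},{"fingers":0.7,"travel":[0.035,0,0],"delta_rot":[0,0,0]},{"fingers":0.7,"travel":[0.035,0,0],"delta_rot":[0,0,0]},{"fingers":0.7,"travel":[0,0,0],"delta_rot":[0,0,0]}]'
python3 - <<'E'
from st import *
state([-.125,.034,.12])
t=imaging.grab_frame("top");s=imaging.grab_frame("side")
crop("top",t,(270,130,410,230),5,"pics/t4.png");crop("side",s,(240,110,380,210),5,"pics/s4.png")
E
```

```text
t: 3.8
tool_pos: [0.6115, -0.0199, 0.168]
tcp_rot: [2.539, 1.562, 0.667]
contact_force: [-1.0, 0.8, 1.0]
finger_gap: 0.0599
t 3.8 p [ 0.6115 -0.0199  0.168 ] chute [-139.4   36.8  168. ] F_ch [-0.4 -1.1  1. ] gap 0.0599
tool axes in chute(cols) [[-0.007, -0.009, 1.0], [0.005, 1.0, 0.009], [-1.0, 0.005, -0.007]]
s 1 rotvec tool [ 0.009 -0.007 -0.005]
s -1 rotvec tool [-3.133  0.008 -0.011]
tool-frame shift to [-0.125, 0.034, 0.12] [ 0.0479 -0.0032  0.0148]
```

View pics/t4.png

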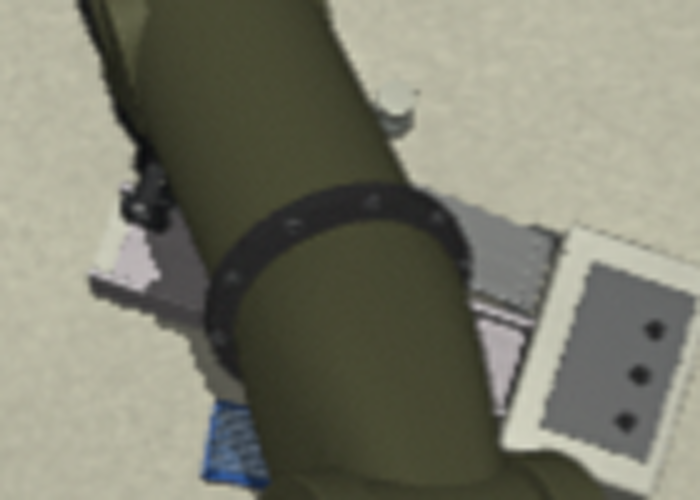

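View pics/s4.png

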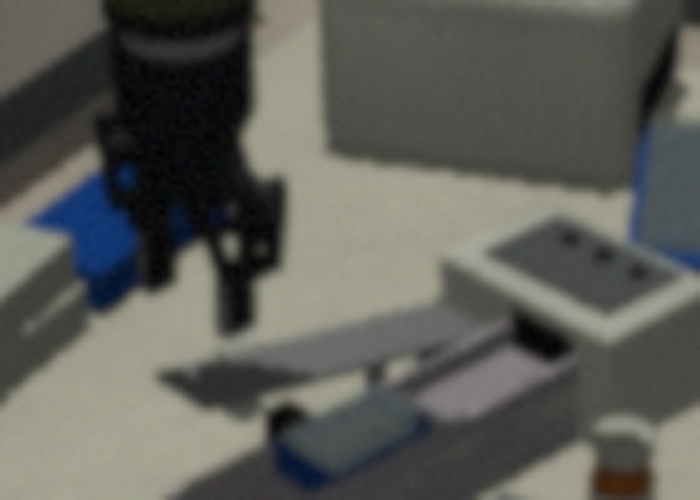

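```bash
python3 - <<'E'
from st import *
for y in(36.8-30,36.8-44,36.8+30,36.8+44):
  for z in (.155,.160,.165):
    print(y,z,np.round((proj("side",ch2w([-.1394,y/1e3,z],q))[0]-[240,110]+.5)*5))
E
```

```text
6.799999999999997 0.155 [231. 354.]
6.799999999999997 0.16 [231. 346.]
6.799999999999997 0.165 [230. 339.]
-7.200000000000003 0.155 [248. 364.]
-7.200000000000003 0.16 [247. 356.]
-7.200000000000003 0.165 [247. 348.]
66.8 0.155 [164. 314.]
66.8 0.16 [163. 306.]
66.8 0.165 [163. 299.]
80.8 0.155 [149. 305.]
80.8 0.16 [148. 297.]
80.8 0.165 [147. 290.]
```

Side crop: fingertips at (235,333) (push finger) and (155,288) (paddle finger), ahead of the paddle end at (165,378). Both match the projection of the jaws across the chute, with the tips about level with the TCP at this opening. Now I line up and go down.

```bash
python3 -m creep '[{"fingers":0.7,"travel":[0,-0.003,0.015],"delta_rot":[0.009,-0.007,-0.005]},{"fingers":0.7,"travel":[0.025,0,0],"delta_rot":[0,0,0]},{"fingers":0.7,"travel":[0.02,0,0],"delta_rot":[0,0,0]},{"fingers":0.7,"travel":[0,0,0],"delta_rot":[0,0,0]}]'
python3 - <<'E'
from st import *
state([-.125,.034,.11])
s=imaging.grab_frame("side")
crop("side",s,(240,130,380,230),5,"pics/s5.png")
E
```

```text
t: 4.3
tool_pos: [0.6087, -0.0401, 0.1342]
tcp_rot: [1.597, 1.554, -0.293]
contact_force: [-0.6, -0.0, -0.6]
finger_gap: 0.0595
t 4.3 p [ 0.6087 -0.0401  0.1342] chute [-119.3   40.4  134.2] F_ch [ 0.2 -0.5 -0.6] gap 0.0595
tool axes in chute(cols) [[-0.0, 0.009, 1.0], [0.017, 1.0, -0.009], [-1.0, 0.017, -0.0]]
s 1 rotvec tool [-0.009 -0.    -0.017]
s -1 rotvec tool [ 3.133e+00 -2.600e-02  1.000e-03]
tool-frame shift to [-0.125, 0.034, 0.11] [ 0.0241 -0.0069 -0.0056]
```

View pics/s5.png

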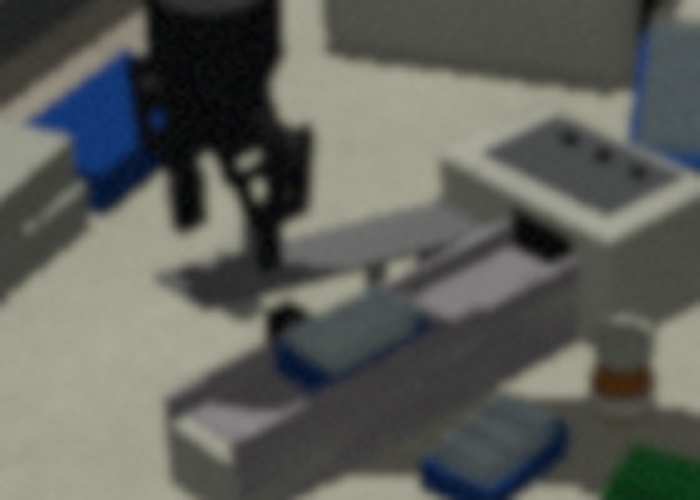

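```bash
python3 -m creep '[{"fingers":0.7,"travel":[0,-0.007,-0.006],"delta_rot":[-0.009,0,-0.017]},{"fingers":0.7,"travel":[0.01,0,0],"delta_rot":[0,0,0]},{"fingers":0.7,"travel":[0.005,0,0],"delta_rot":[0,0,0]},{"fingers":0.7,"travel":[0,0,0],"delta_rot":[0,0,0]},{"fingers":0.7,"travel":[0,0,0],"delta_rot":[0,0,0]}]'
python3 - <<'E'
from st import *
state([-.125,.034,.08])
E
```

```text
t: 4.85
tool_pos: [0.6064, -0.0324, 0.1245]
tcp_rot: [1.883, 1.564, 0.0]
contact_force: [-0.1, -0.4, 0.5]
finger_gap: 0.0602
t 4.85 p [ 0.6064 -0.0324  0.1245] chute [-125.9   35.8  124.5] F_ch [0.4 0.  0.5] gap 0.0602
tool axes in chute(cols) [[-0.002, 0.001, 1.0], [0.007, 1.0, -0.001], [-1.0, 0.007, -0.002]]
s 1 rotvec tool [-0.001 -0.002 -0.007]
s -1 rotvec tool [ 3.141e+00 -1.000e-02  3.000e-03]
tool-frame shift to [-0.125, 0.034, 0.08] [ 0.0445 -0.0021  0.001 ]
```

```bash
python3 -m creep '[{"fingers":0.7,"travel":[0.01,-0.002,0],"delta_rot":[-0.001,0,-0.007]},{"fingers":0.7,"travel":[0.01,0,0],"delta_rot":[0,0,0]},{"fingers":0.7,"travel":[0.01,0,0],"delta_rot":[0,0,0]},{"fingers":0.7,"travel":[0.01,0,0],"delta_rot":[0,0,0]},{"fingers":0.7,"travel":[0,0,0],"delta_rot":[0,0,0]}]'
python3 - <<'E'
from st import *
state([-.125,.034,.06])
E
```

```text
t: 5.35
tool_pos: [0.6052, -0.0308, 0.0812]
tcp_rot: [3.064, 1.567, 1.184]
contact_force: [-0.2, -0.2, 2.2]
finger_gap: 0.0598
t 5.35 p [ 0.6052 -0.0308  0.0812] chute [-127.1   34.2   81.2] F_ch [ 0.2 -0.1  2.2] gap 0.0598
tool axes in chute(cols) [[-0.004, -0.001, 1.0], [0.0, 1.0, 0.001], [-1.0, 0.0, -0.004]]
s 1 rotvec tool [ 0.001 -0.004 -0.   ]
s -1 rotvec tool [-3.141  0.    -0.006]
tool-frame shift to [-0.125, 0.034, 0.06] [ 0.0212 -0.0002  0.0022]
```

Now the paddle is being pressed (2.2 N). I continue down.

```bash
python3 -m creep '[{"fingers":0.7,"travel":[0.008,0,0.002],"delta_rot":[0,-0.004,0]},{"fingers":0.7,"travel":[0.008,0,0],"delta_rot":[0,0,0]},{"fingers":0.7,"travel":[0.004,0,0],"delta_rot":[0,0,0]},{"fingers":0.7,"travel":[0,0,0],"delta_rot":[0,0,0]}]'
python3 - <<'E'
from st import *
state([-.125,.034,.06])
s=imaging.grab_frame("side")
crop("side",s,(240,130,380,230),5,"pics/s6.png")
E
```

```text
t: 5.75
tool_pos: [0.6053, -0.0317, 0.0597]
tcp_rot: [2.136, 1.569, 0.257]
contact_force: [0.7, 1.0, 0.9]
finger_gap: 0.0596
t 5.75 p [ 0.6053 -0.0317  0.0597] chute [-126.3   34.6   59.7] F_ch [-1.1  0.4  0.9] gap 0.0596
tool axes in chute(cols) [[-0.001, -0.002, 1.0], [0.001, 1.0, 0.002], [-1.0, 0.001, -0.001]]
s 1 rotvec tool [ 0.002 -0.001 -0.001]
s -1 rotvec tool [-3.14e+00  2.00e-03 -1.00e-03]
tool-frame shift to [-0.125, 0.034, 0.06] [-0.0003 -0.0006  0.0013]
```

View pics/s6.png

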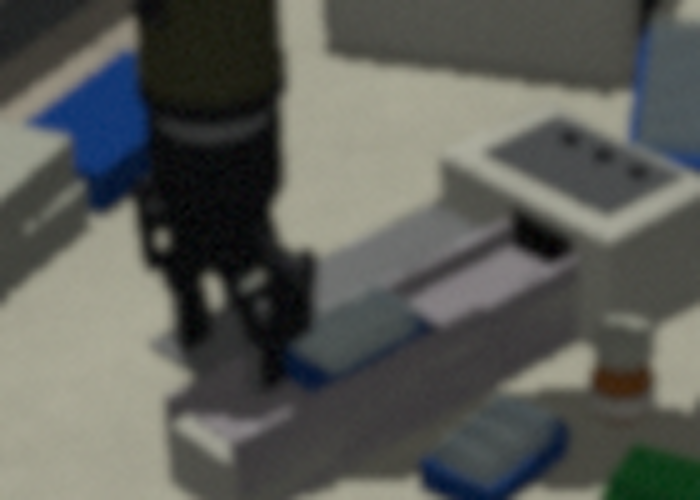

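The paddle has come down to near level, and the push finger is in the channel behind the rack at (270,375). I press on gently until the force shows the stop.

```bash
for i in 1; do python3 -m creep '[{"fingers":0.7,"travel":[0.004,0,0],"delta_rot":[0,0,0]},{"fingers":0.7,"travel":[0.003,0,0],"delta_rot":[0,0,0]}]'; done
python3 -m creep '[{"fingers":0.7,"travel":[0.003,0,0],"delta_rot":[0,0,0]},{"fingers":0.7,"travel":[0.003,0,0],"delta_rot":[0,0,0]}]'
python3 - <<'E'
from st import *
state([-.125,.034,.05])
E
```

```text
t: 6.0
tool_pos: [0.606, -0.0316, 0.0551]
tcp_rot: [1.758, 1.567, -0.122]
contact_force: [-9.6, 0.1, 26.8]
finger_gap: 0.0595
t: 6.2
tool_pos: [0.6061, -0.0316, 0.0544]
tcp_rot: [1.421, 1.563, -0.459]
contact_force: [-12.0, 0.1, 30.2]
finger_gap: 0.06
t 6.2 p [ 0.6061 -0.0316  0.0544] chute [-126.6   35.3   54.4] F_ch [  3.6 -11.4  30.2] gap 0.06
tool axes in chute(cols) [[0.001, -0.001, 1.0], [0.007, 1.0, 0.001], [-1.0, 0.007, 0.001]]
s 1 rotvec tool [ 0.001  0.001 -0.007]
s -1 rotvec tool [-3.14e+00  1.20e-02  2.00e-03]
tool-frame shift to [-0.125, 0.034, 0.05] [ 0.0044 -0.0013  0.0016]
```

On the stop: force jumps at TCP z 0.055. I hold about 1.5 mm of press bias and start forward.

```bash
python3 -m creep '[{"fingers":0.7,"travel":[0.0015,-0.001,0.005],"delta_rot":[0,0,-0.007]},{"fingers":0.7,"travel":[0.0015,0,0.006],"delta_rot":[0,0,0]},{"fingers":0.7,"travel":[0.0015,0,0.006],"delta_rot":[0,0,0]}]'
python3 - <<'E'
from st import *
state([-.11,.034,.054])
s=imaging.grab_frame("side")
crop("side",s,(260,150,360,220),8,"pics/s7.png")
E
```

```text
t: 6.5
tool_pos: [0.6053, -0.0378, 0.0574]
tcp_rot: [2.332, 1.553, 0.461]
contact_force: [1.4, 3.3, 5.8]
finger_gap: 0.0596
t 6.5 p [ 0.6053 -0.0378  0.0574] chute [-120.5   36.4   57.4] F_ch [-3.6  0.4  5.8] gap 0.0596
tool axes in chute(cols) [[-0.012, -0.01, 1.0], [0.013, 1.0, 0.01], [-1.0, 0.013, -0.012]]
s 1 rotvec tool [ 0.01  -0.012 -0.013]
s -1 rotvec tool [-3.131  0.02  -0.019]
tool-frame shift to [-0.11, 0.034, 0.054] [ 0.0032 -0.0026  0.0105]
```

View pics/s7.png

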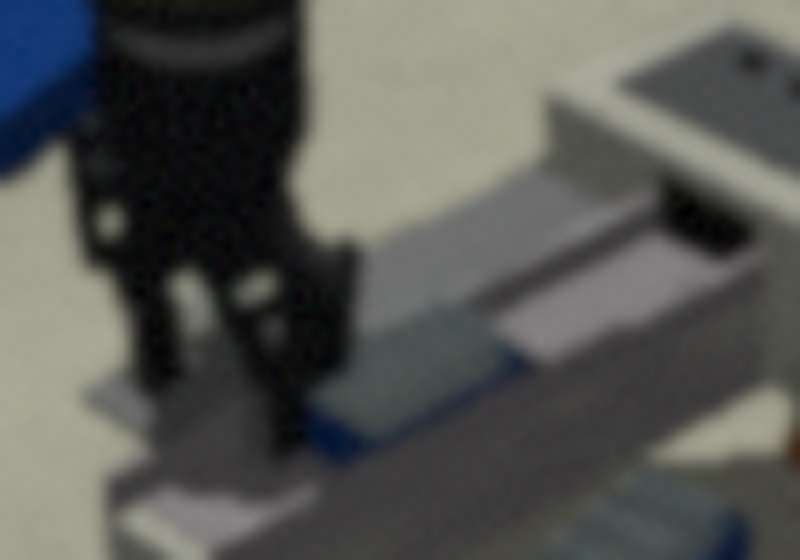

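```bash
python3 -m creep '[{"fingers":0.7,"travel":[0.004,-0.002,0.003],"delta_rot":[0.01,-0.012,-0.013]},{"fingers":0.7,"travel":[0.0025,0,0.005],"delta_rot":[0,0,0]},{"fingers":0.7,"travel":[0.0025,0,0.005],"delta_rot":[0,0,0]}]'
python3 - <<'E'
from st import *
state([-.11,.034,.054])
E
```

```text
t: 6.85
tool_pos: [0.6055, -0.0395, 0.0559]
tcp_rot: [2.459, 1.551, 0.585]
contact_force: [-4.1, 9.1, 19.0]
finger_gap: 0.0599
t 6.85 p [ 0.6055 -0.0395  0.0559] chute [-119.    37.2   55.9] F_ch [-7.4 -6.7 19. ] gap 0.0599
tool axes in chute(cols) [[-0.015, -0.008, 1.0], [0.012, 1.0, 0.008], [-1.0, 0.012, -0.015]]
s 1 rotvec tool [ 0.008 -0.015 -0.012]
s -1 rotvec tool [-3.133  0.019 -0.024]
tool-frame shift to [-0.11, 0.034, 0.054] [ 0.0017 -0.0033  0.009 ]
```

```bash
python3 -m creep '[{"fingers":0.7,"travel":[0.0012,-0.002,0.008],"delta_rot":[0.008,-0.015,-0.012]},{"fingers":0.7,"travel":[0.0015,-0.001,0.008],"delta_rot":[0.003,-0.006,-0.005]},{"fingers":0.7,"travel":[0.0015,-0.001,0.008],"delta_rot":[0.003,-0.006,-0.005]}]'
python3 - <<'E'
from st import *
state([-.11,.034,.054])
E
```

```text
t: 7.15
tool_pos: [0.6015, -0.0516, 0.0576]
tcp_rot: [2.095, 1.566, 0.217]
contact_force: [1.6, 4.4, 7.0]
finger_gap: 0.0595
t 7.15 p [ 0.6015 -0.0516  0.0576] chute [-106.2   37.1   57.6] F_ch [-4.7  0.2  7. ] gap 0.0595
tool axes in chute(cols) [[-0.002, -0.003, 1.0], [0.004, 1.0, 0.003], [-1.0, 0.004, -0.002]]
s 1 rotvec tool [ 0.003 -0.002 -0.004]
s -1 rotvec tool [-3.139  0.006 -0.004]
tool-frame shift to [-0.11, 0.034, 0.054] [ 0.0036 -0.0031 -0.0039]
```

```bash
python3 -m creep '[{"fingers":0.7,"travel":[0.003,-0.001,0.007],"delta_rot":[0.003,-0.006,-0.005]},{"fingers":0.7,"travel":[0.002,-0.001,0.008],"delta_rot":[0.003,-0.006,-0.005]},{"fingers":0.7,"travel":[0.0025,-0.001,0.008],"delta_rot":[0.003,-0.006,-0.005]}]'
python3 - <<'E'
from st import *
state([-.09,.034,.055])
s=imaging.grab_frame("side")
crop("side",s,(260,150,360,220),8,"pics/s8.png")
E
```

```text
t: 7.45
tool_pos: [0.6002, -0.0608, 0.057]
tcp_rot: [2.095, 1.565, 0.217]
contact_force: [0.7, 9.9, 14.8]
finger_gap: 0.0597
t 7.45 p [ 0.6002 -0.0608  0.057 ] chute [-97.   38.6  57. ] F_ch [-9.7 -2.3 14.8] gap 0.0597
tool axes in chute(cols) [[-0.003, -0.003, 1.0], [0.005, 1.0, 0.003], [-1.0, 0.005, -0.003]]
s 1 rotvec tool [ 0.003 -0.003 -0.005]
s -1 rotvec tool [-3.138  0.007 -0.004]
tool-frame shift to [-0.09, 0.034, 0.055] [ 0.002  -0.0047  0.007 ]
```

View pics/s8.png

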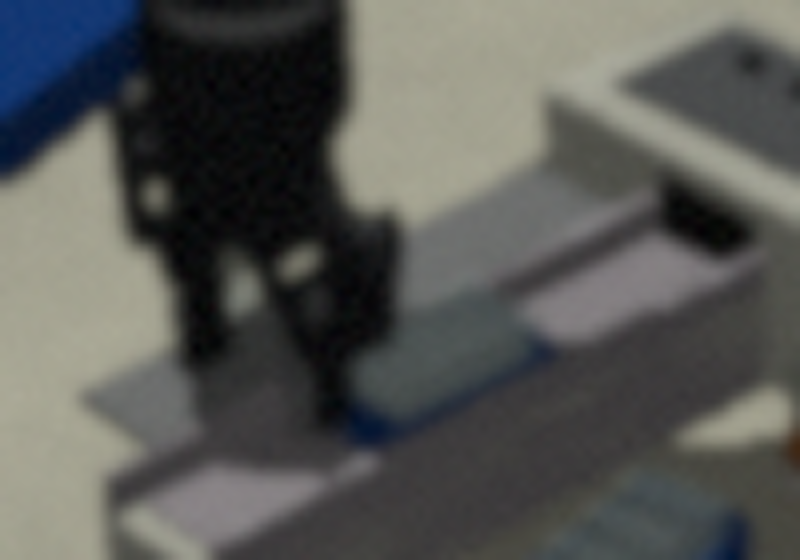

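The rack is moving with the finger: its front corner went from (525,355) to (552,350). The paddle is level and no gate shows. I carry on.

```bash
python3 -m creep '[{"fingers":0.7,"travel":[0.0025,-0.004,0.009],"delta_rot":[0.003,-0.005,-0.005]},{"fingers":0.7,"travel":[0.0025,-0.003,0.009],"delta_rot":[0.003,-0.005,-0.005]},{"fingers":0.7,"travel":[0.0025,-0.002,0.009],"delta_rot":[0.003,-0.005,-0.005]}]'
python3 - <<'E'
from st import *
state([-.09,.034,.055])
E
```

```text
t: 7.8
tool_pos: [0.5949, -0.0728, 0.057]
tcp_rot: [2.118, 1.557, 0.241]
contact_force: [1.2, 8.7, 13.1]
finger_gap: 0.0597
t 7.8 p [ 0.5949 -0.0728  0.057 ] chute [-84.   37.3  57. ] F_ch [-8.6 -1.5 13.1] gap 0.0597
tool axes in chute(cols) [[-0.007, -0.004, 1.0], [0.011, 1.0, 0.004], [-1.0, 0.012, -0.007]]
s 1 rotvec tool [ 0.004 -0.007 -0.012]
s -1 rotvec tool [-3.137  0.018 -0.011]
tool-frame shift to [-0.09, 0.034, 0.055] [ 0.002  -0.0033 -0.006 ]
```

```bash
python3 -m creep '[{"fingers":0.7,"travel":[0.0025,-0.003,0.009],"delta_rot":[0.003,-0.005,-0.005]},{"fingers":0.7,"travel":[0.0025,-0.002,0.009],"delta_rot":[0.003,-0.005,-0.005]},{"fingers":0.7,"travel":[0.0025,-0.002,0.009],"delta_rot":[0.003,-0.005,-0.005]}]'
python3 - <<'E'
from st import *
state([-.07,.034,.055])
s=imaging.grab_frame("side")
crop("side",s,(260,150,360,220),8,"pics/s9.png")
E
```

```text
t: 8.1
tool_pos: [0.5912, -0.0851, 0.0569]
tcp_rot: [2.142, 1.55, 0.266]
contact_force: [1.7, 9.5, 13.5]
finger_gap: 0.0598
t 8.1 p [ 0.5912 -0.0851  0.0569] chute [-71.2  37.4  56.9] F_ch [-9.6 -1.3 13.5] gap 0.0598
tool axes in chute(cols) [[-0.011, -0.005, 1.0], [0.017, 1.0, 0.005], [-1.0, 0.017, -0.011]]
s 1 rotvec tool [ 0.005 -0.011 -0.017]
s -1 rotvec tool [-3.136  0.027 -0.017]
tool-frame shift to [-0.07, 0.034, 0.055] [ 0.0018 -0.0035  0.0012]
```

View pics/s9.png

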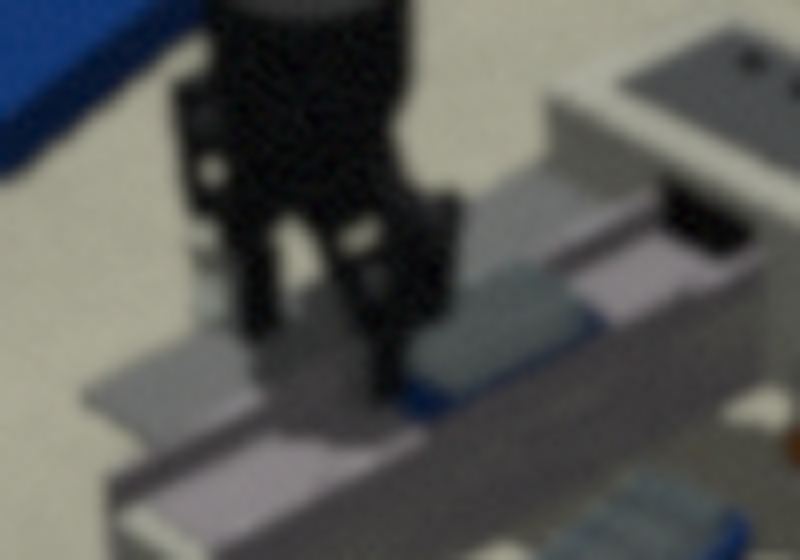

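```bash
python3 -m creep '[{"fingers":0.7,"travel":[0.0025,-0.003,0.009],"delta_rot":[0.005,-0.012,-0.018]},{"fingers":0.7,"travel":[0.0025,-0.003,0.009],"delta_rot":[0.004,-0.009,-0.01]},{"fingers":0.7,"travel":[0.0025,-0.003,0.009],"delta_rot":[0.004,-0.009,-0.01]}]'
python3 - <<'E'
from st import *
state([-.05,.034,.055])
E
```

```text
t: 8.45
tool_pos: [0.5868, -0.0969, 0.0574]
tcp_rot: [1.801, 1.569, -0.078]
contact_force: [3.9, 8.4, 12.7]
finger_gap: 0.06
t 8.45 p [ 0.5868 -0.0969  0.0574] chute [-58.6  36.9  57.4] F_ch [-9.2  1.2 12.7] gap 0.06
tool axes in chute(cols) [[-0.001, -0.003, 1.0], [0.002, 1.0, 0.003], [-1.0, 0.002, -0.001]]
s 1 rotvec tool [ 0.003 -0.001 -0.002]
s -1 rotvec tool [-3.139e+00  3.000e-03 -1.000e-03]
tool-frame shift to [-0.05, 0.034, 0.055] [ 0.0024 -0.0029  0.0086]
```

```bash
python3 -m creep '[{"fingers":0.7,"travel":[0.0025,-0.003,0.009],"delta_rot":[0.004,-0.009,-0.01]},{"fingers":0.7,"travel":[0.0025,-0.003,0.009],"delta_rot":[0.004,-0.009,-0.01]},{"fingers":0.7,"travel":[0.0025,-0.003,0.009],"delta_rot":[0.004,-0.009,-0.01]},{"fingers":0.7,"travel":[0.0025,-0.003,0.009],"delta_rot":[0.004,-0.009,-0.01]}]'
python3 - <<'E'
from st import *
state([-.03,.034,.055])
s=imaging.grab_frame("side")
crop("side",s,(270,140,370,210),8,"pics/s10.png")
E
```

```text
t: 8.85
tool_pos: [0.5805, -0.113, 0.0579]
tcp_rot: [-0.621, 1.557, -2.502]
contact_force: [3.9, 9.0, 11.8]
finger_gap: 0.0598
t 8.85 p [ 0.5805 -0.113   0.0579] chute [-41.3  35.8  57.9] F_ch [-9.8  1.  11.8] gap 0.0598
tool axes in chute(cols) [[0.011, -0.0, 1.0], [-0.008, 1.0, 0.0], [-1.0, -0.008, 0.011]]
s 1 rotvec tool [0.    0.011 0.008]
s -1 rotvec tool [-3.141 -0.013  0.018]
tool-frame shift to [-0.03, 0.034, 0.055] [ 0.003  -0.0018  0.0112]
```

View pics/s10.png

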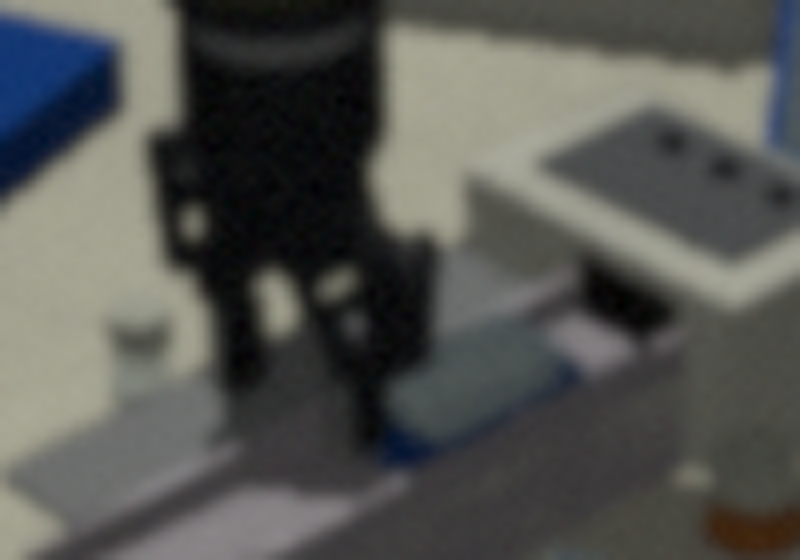

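Rack front corner is now at (575,375), approaching the stop, and the paddle is still level. I press a little harder and straighten.

```bash
python3 -m creep '[{"fingers":0.7,"travel":[0.003,-0.002,0.009],"delta_rot":[0,0.008,0.006]},{"fingers":0.7,"travel":[0.003,-0.002,0.009],"delta_rot":[0.003,-0.005,-0.005]},{"fingers":0.7,"travel":[0.003,-0.002,0.009],"delta_rot":[0.003,-0.005,-0.005]},{"fingers":0.7,"travel":[0.003,-0.002,0.009],"delta_rot":[0.003,-0.005,-0.005]}]'
python3 - <<'E'
from st import *
state([-.02,.034,.055])
E
```

```text
t: 9.3
tool_pos: [0.5775, -0.1276, 0.0571]
tcp_rot: [2.183, 1.557, 0.309]
contact_force: [1.5, 11.3, 18.3]
finger_gap: 0.0603
t 9.3 p [ 0.5775 -0.1276  0.0571] chute [-26.5  37.4  57.1] F_ch [-11.2  -2.   18.3] gap 0.0603
tool axes in chute(cols) [[-0.008, -0.007, 1.0], [0.012, 1.0, 0.007], [-1.0, 0.012, -0.008]]
s 1 rotvec tool [ 0.007 -0.008 -0.012]
s -1 rotvec tool [-3.134  0.018 -0.013]
tool-frame shift to [-0.02, 0.034, 0.055] [ 0.002  -0.0035  0.0065]
```

```bash
python3 -m creep '[{"fingers":0.7,"travel":[0.003,-0.002,0.009],"delta_rot":[0.003,-0.005,-0.006]},{"fingers":0.7,"travel":[0.003,-0.002,0.009],"delta_rot":[0.003,-0.005,-0.006]},{"fingers":0.7,"travel":[0.003,-0.002,0.009],"delta_rot":[0.003,-0.005,-0.006]}]'
python3 - <<'E'
from st import *
state([-.0,.034,.055])
s=imaging.grab_frame("side")
crop("side",s,(270,140,370,210),8,"pics/s11.png")
E
```

```text
t: 9.6
tool_pos: [0.5761, -0.1364, 0.057]
tcp_rot: [2.311, 1.549, 0.443]
contact_force: [-0.0, 12.0, 18.6]
finger_gap: 0.0599
t 9.6 p [ 0.5761 -0.1364  0.057 ] chute [-17.6  38.8  57. ] F_ch [-11.4  -3.7  18.6] gap 0.0599
tool axes in chute(cols) [[-0.015, -0.013, 1.0], [0.016, 1.0, 0.013], [-1.0, 0.016, -0.014]]
s 1 rotvec tool [ 0.013 -0.015 -0.016]
s -1 rotvec tool [-3.128  0.025 -0.023]
tool-frame shift to [-0.0, 0.034, 0.055] [ 0.0017 -0.0051  0.0176]
```

View pics/s11.png

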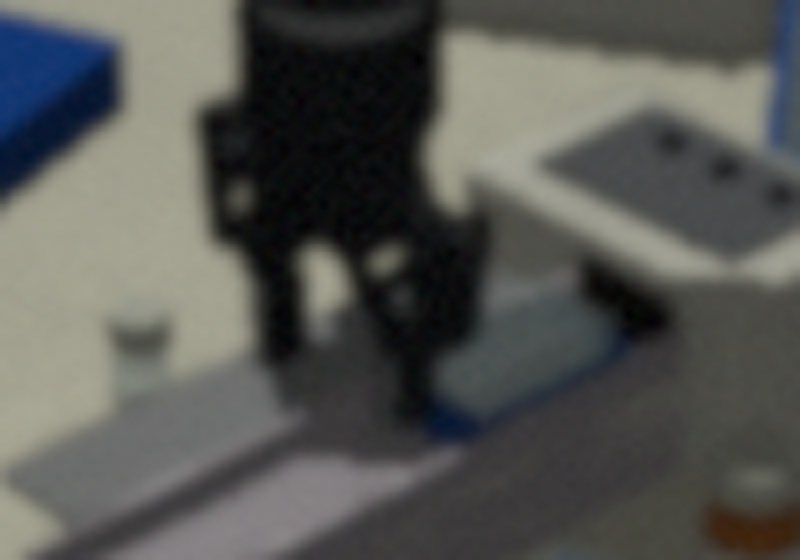

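The rack is nearing the end; about 25 mm remains (rear face at about x = -7). I continue.

```bash
python3 -m creep '[{"fingers":0.7,"travel":[0.0025,-0.003,0.01],"delta_rot":[0.013,-0.015,-0.018]},{"fingers":0.7,"travel":[0.0025,-0.003,0.01],"delta_rot":[0.006,-0.008,-0.008]},{"fingers":0.7,"travel":[0.0025,-0.003,0.01],"delta_rot":[0.005,-0.007,-0.007]},{"fingers":0.7,"travel":[0.0025,-0.003,0.01],"delta_rot":[0.005,-0.007,-0.007]}]'
python3 - <<'E'
from st import *
state([.007,.034,.055])
E
```

```text
t: 10.05
tool_pos: [0.5697, -0.1551, 0.0576]
tcp_rot: [1.831, 1.564, -0.05]
contact_force: [3.7, 9.3, 13.4]
finger_gap: 0.0598
t 10.05 p [ 0.5697 -0.1551  0.0576] chute [ 2.1 38.4 57.6] F_ch [-9.9  0.7 13.4] gap 0.0598
tool axes in chute(cols) [[-0.002, -0.0, 1.0], [0.006, 1.0, 0.0], [-1.0, 0.006, -0.002]]
s 1 rotvec tool [ 0.    -0.002 -0.006]
s -1 rotvec tool [-3.141e+00  1.000e-02 -3.000e-03]
tool-frame shift to [0.007, 0.034, 0.055] [ 0.0026 -0.0044  0.0049]
```

```bash
python3 -m creep '[{"fingers":0.7,"travel":[0.0025,-0.003,0.009],"delta_rot":[0.003,-0.006,-0.007]},{"fingers":0.7,"travel":[0.0025,-0.003,0.009],"delta_rot":[0.003,-0.006,-0.007]}]'
python3 - <<'E'
from st import *
state([.007,.034,.055])
s=imaging.grab_frame("side")
crop("side",s,(290,140,370,200),10,"pics/s12.png")
E
```

```text
t: 10.25
tool_pos: [0.5683, -0.1581, 0.0577]
tcp_rot: [2.414, 1.559, 0.535]
contact_force: [6.8, 24.2, 9.3]
finger_gap: 0.0593
t 10.25 p [ 0.5683 -0.1581  0.0577] chute [ 5.3 38.  57.7] F_ch [-25.1  -1.    9.3] gap 0.0593
tool axes in chute(cols) [[-0.009, -0.002, 1.0], [0.008, 1.0, 0.002], [-1.0, 0.008, -0.009]]
s 1 rotvec tool [ 0.002 -0.009 -0.008]
s -1 rotvec tool [-3.14   0.012 -0.014]
tool-frame shift to [0.007, 0.034, 0.055] [ 0.0026 -0.004   0.0017]
```

View pics/s12.png

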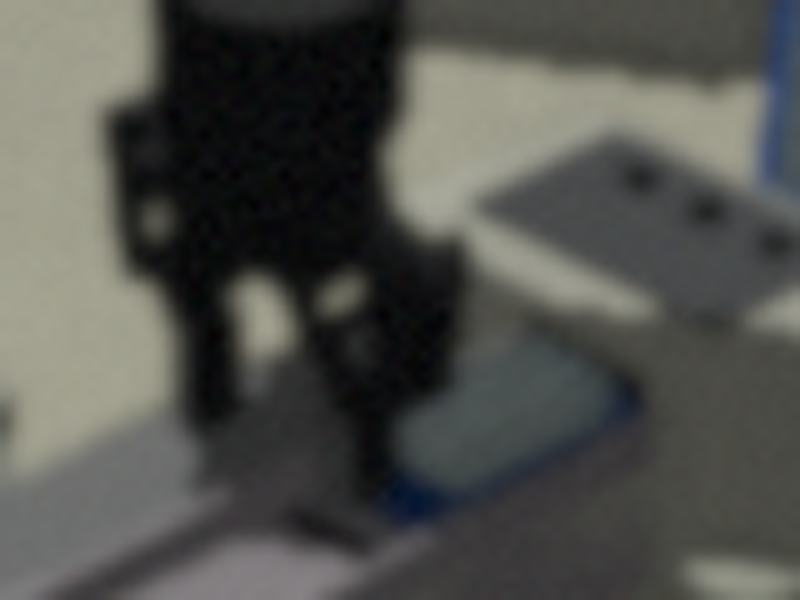

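Forward force jumped to 25 N at TCP x=5.3 (7 ± 2 expected), so the rack is on the stop. The dark line at (330,525) is the gate slot behind it. One more seating push, then back off along the chute with the paddle still held, since the push finger stands over the gate.

```bash
python3 -m creep '[{"fingers":0.7,"travel":[0.003,-0.001,0.008],"delta_rot":[0.002,-0.008,-0.008]}]'
python3 - <<'E'
from st import *
state([-.035,.034,.055])
E
```

```text
t: 10.4
tool_pos: [0.5685, -0.158, 0.0574]
tcp_rot: [2.751, 1.559, 0.873]
contact_force: [-5.4, 18.9, 27.0]
finger_gap: 0.06
t 10.4 p [ 0.5685 -0.158   0.0574] chute [ 5.2 38.1 57.4] F_ch [-16.3 -11.   27. ] gap 0.06
tool axes in chute(cols) [[-0.011, -0.003, 1.0], [0.004, 1.0, 0.003], [-1.0, 0.004, -0.011]]
s 1 rotvec tool [ 0.003 -0.011 -0.004]
s -1 rotvec tool [-3.138  0.007 -0.017]
tool-frame shift to [-0.035, 0.034, 0.055] [ 0.0028 -0.004  -0.0402]
```

```bash
python3 -m creep '[{"fingers":0.7,"travel":[0.0025,-0.002,-0.005],"delta_rot":[0,0,-0.004]},{"fingers":0.7,"travel":[0.0025,-0.001,-0.009],"delta_rot":[0,0.004,-0.004]},{"fingers":0.7,"travel":[0.0025,0,-0.009],"delta_rot":[0,0.004,-0.004]}]'
python3 - <<'E'
from st import *
state([-.035,.034,.055])
E
```

```text
t: 10.7
tool_pos: [0.5744, -0.1461, 0.0571]
tcp_rot: [2.436, 1.565, 0.548]
contact_force: [-7.1, -10.4, 24.0]
finger_gap: 0.0595
t 10.7 p [ 0.5744 -0.1461  0.0571] chute [-8.  40.1 57.1] F_ch [12.  -3.6 24. ] gap 0.0595
tool axes in chute(cols) [[-0.004, 0.007, 1.0], [0.004, 1.0, -0.007], [-1.0, 0.004, -0.004]]
s 1 rotvec tool [-0.007 -0.004 -0.004]
s -1 rotvec tool [ 3.135 -0.006  0.007]
tool-frame shift to [-0.035, 0.034, 0.055] [ 0.0022 -0.0063 -0.027 ]
```

```bash
python3 -m creep '[{"fingers":0.7,"travel":[0.002,-0.002,-0.01],"delta_rot":[-0.004,0.002,-0.003]},{"fingers":0.7,"travel":[0.002,-0.002,-0.01],"delta_rot":[-0.004,0.002,-0.003]},{"fingers":0.7,"travel":[0.002,-0.002,-0.01],"delta_rot":[-0.004,0.002,-0.003]},{"fingers":0.7,"travel":[0.002,-0.002,-0.01],"delta_rot":[-0.004,0.002,-0.003]}]'
python3 - <<'E'
from st import *
state([-.04,.034,.055])
s=imaging.grab_frame("side")
crop("side",s,(290,140,370,200),10,"pics/s13.png")
E
```

```text
t: 11.1
tool_pos: [0.5817, -0.126, 0.0571]
tcp_rot: [0.648, 1.556, -1.244]
contact_force: [-3.7, -9.8, 16.5]
finger_gap: 0.0596
t 11.1 p [ 0.5817 -0.126   0.0571] chute [-29.3  40.9  57.1] F_ch [10.5 -0.5 16.5] gap 0.0596
tool axes in chute(cols) [[0.011, 0.01, 1.0], [0.009, 1.0, -0.01], [-1.0, 0.009, 0.011]]
s 1 rotvec tool [-0.01   0.011 -0.009]
s -1 rotvec tool [ 3.131 -0.013 -0.018]
tool-frame shift to [-0.04, 0.034, 0.055] [ 0.0019 -0.007  -0.0106]
```

View pics/s13.png

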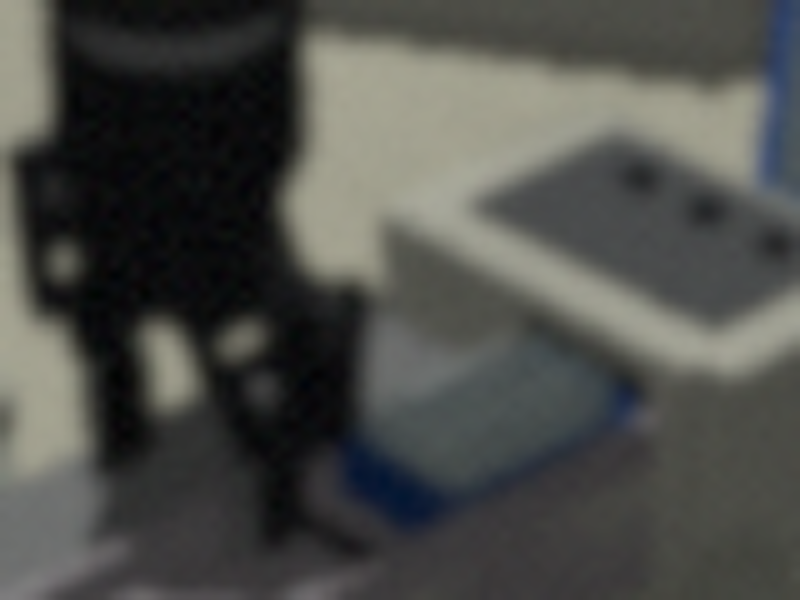

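```bash
python3 - <<'E'
from st import *
s=imaging.grab_frame("side")
pts=[(18,y,z) for y in np.linspace(-25,25,9) for z in(45,67)]+[(x,-25,67) for x in np.linspace(18,98,12)]
W=ch2w(np.array(pts)/1e3,q)
crop("side",s,(290,140,370,200),10,"pics/s14.png",proj("side",W))
E
```

```text
(no output)
```

View pics/s14.png

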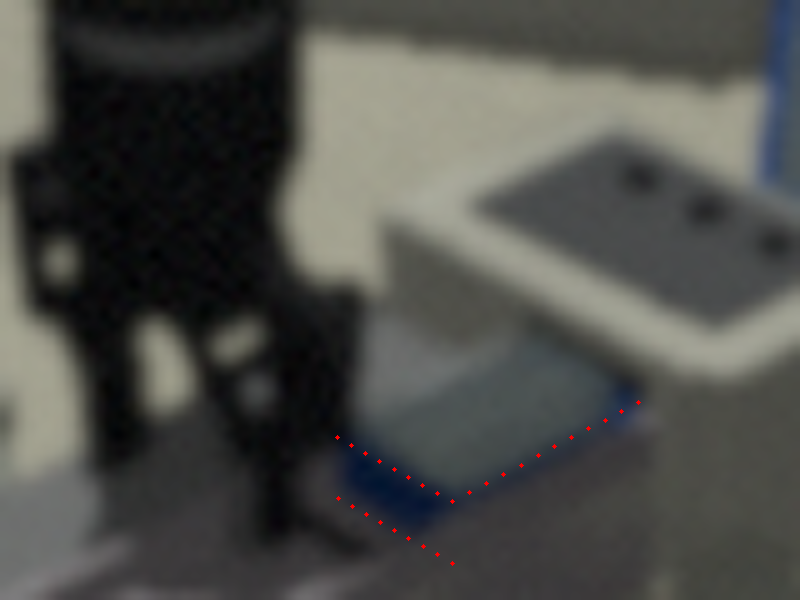

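The rear face matches the home projection within about 2 mm. The push finger (x about -41 to -18) is clear of the gate, so I back off a little more and then lift so the paddle follows.

```bash
python3 -m creep '[{"fingers":0.7,"travel":[0.0015,-0.003,-0.01],"delta_rot":[-0.008,0.006,-0.006]},{"fingers":0.7,"travel":[-0.005,0,0],"delta_rot":[0,0,0]},{"fingers":0.7,"travel":[-0.01,0,0],"delta_rot":[0,0,0]},{"fingers":0.7,"travel":[-0.015,0,0],"delta_rot":[0,0,0]},{"fingers":0.7,"travel":[-0.02,0,0],"delta_rot":[0,0,0]}]'
python3 - <<'E'
from st import *
state()
s=imaging.grab_frame("side")
crop("side",s,(270,130,370,200),8,"pics/s15.png")
E
```

```text
t: 11.7
tool_pos: [0.5809, -0.1215, 0.1081]
tcp_rot: [0.266, 1.557, -1.623]
contact_force: [1.2, -0.0, 0.0]
finger_gap: 0.0597
t 11.7 p [ 0.5809 -0.1215  0.1081] chute [-33.4  38.7 108.1] F_ch [-0.3  1.1  0. ] gap 0.0597
tool axes in chute(cols) [[0.014, 0.008, 1.0], [0.004, 1.0, -0.008], [-1.0, 0.004, 0.014]]
s 1 rotvec tool [-0.008  0.014 -0.004]
s -1 rotvec tool [ 3.133 -0.006 -0.021]
```

View pics/s15.png

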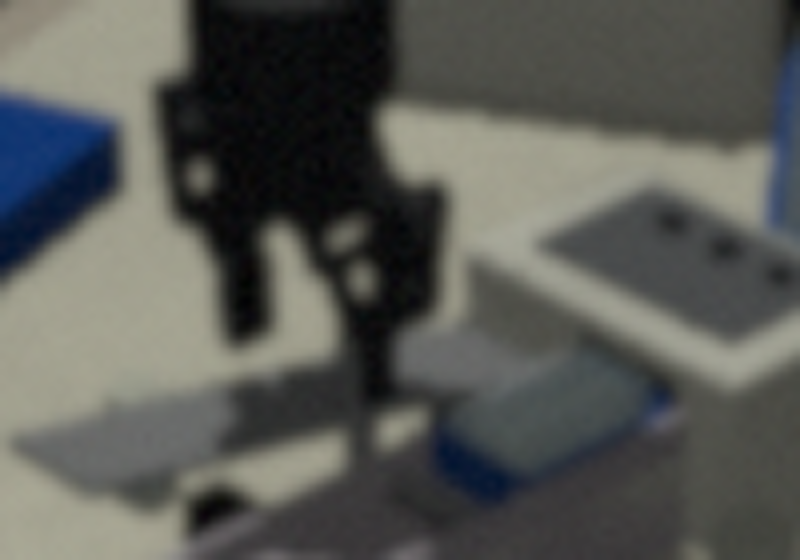

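Paddle up and gate standing behind the rack. I lift clear and move away.

```bash
python3 -m creep '[{"fingers":0.7,"travel":[-0.045,0,0],"delta_rot":[0,0,0]},{"fingers":0.7,"travel":[-0.045,0,0],"delta_rot":[0,0,0]},{"fingers":0.7,"travel":[-0.045,0,0],"delta_rot":[0,0,0]},{"fingers":0.7,"travel":[0,-0.03,0.035],"delta_rot":[0,0,0]},{"fingers":0.7,"travel":[0,-0.03,0.035],"delta_rot":[0,0,0]}]'
python3 -m creep '[{"fingers":0.7,"travel":[0,-0.02,0.045],"delta_rot":[0,0,0]},{"fingers":0.7,"travel":[0,-0.02,0.045],"delta_rot":[0,0,0]},{"fingers":0.7,"travel":[0,-0.02,0.045],"delta_rot":[0,0,0]},{"fingers":0.7,"travel":[0,-0.02,0.045],"delta_rot":[0,0,0]},{"fingers":0.7,"travel":[0,-0.02,0.045],"delta_rot":[0,0,0]}]'
python3 -m creep '[{"fingers":0.7,"travel":[0,-0.02,0.045],"delta_rot":[0,0,0]},{"fingers":0.7,"travel":[0,-0.02,0.045],"delta_rot":[0,0,0]},{"fingers":0.7,"travel":[0,0,0],"delta_rot":[0,0,0]}]'
python3 - <<'E'
from st import *
state()
pts=[(x,y,67) for y in np.linspace(-25,25,9) for x in(18,98)]
W=ch2w(np.array(pts)/1e3,q)
t=imaging.grab_frame("top");s=imaging.grab_frame("side")
crop("top",t,(280,140,420,240),5,"pics/t16.png",proj("top",W));crop("side",s,(260,140,400,240),5,"pics/s16.png")
E
```

```text
t: 12.25
tool_pos: [0.5045, -0.1637, 0.2533]
tcp_rot: [0.723, 1.559, -1.159]
contact_force: [-0.9, -1.7, -0.5]
finger_gap: 0.0596
t: 12.75
tool_pos: [0.3347, -0.3475, 0.2567]
tcp_rot: [0.692, 1.558, -1.183]
contact_force: [0.4, -0.7, 0.2]
finger_gap: 0.0597
t: 13.05
tool_pos: [0.2608, -0.4261, 0.2571]
tcp_rot: [0.36, 1.558, -1.526]
contact_force: [-0.2, 0.0, 0.5]
finger_gap: 0.0599
t 13.05 p [ 0.2608 -0.4261  0.2571] chute [ 354.5 -172.9  257.1] F_ch [ 0.  -0.2  0.5] gap 0.0599
tool axes in chute(cols) [[0.012, 0.005, 1.0], [0.004, 1.0, -0.005], [-1.0, 0.004, 0.012]]
s 1 rotvec tool [-0.005  0.012 -0.004]
s -1 rotvec tool [ 3.136 -0.007 -0.018]
```

View pics/t16.png

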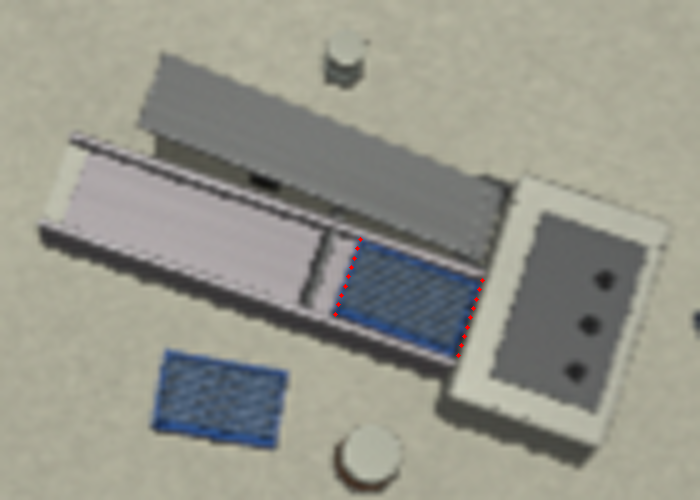

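View pics/s16.png

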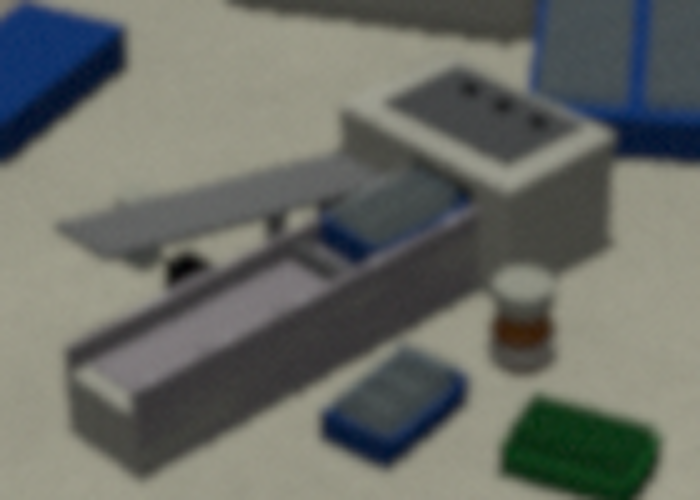

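Top crop: the rack spans (335-360) to (458-483), right on the home outline, with the gate shut behind it at (318,270). The paddle is back at its starting position, and the vial, jar and spare rack have not moved.

```bash
python3 -c "
from plant import finish_job
print(finish_job())"
```

```text
the job is handed in; nothing more can be done
None
```

The rack is loaded: I pressed the paddle to its stop with one fingertip and pushed the rack home with the other. I then backed the fingers off along the chute with the paddle still held, lifted so that the gate sprang shut, and took the hand away. The job was handed in at about 13 s of the 48 s allowed.

- **Rack:** forward force rose from about 10 N to 25 N when it met the end stop. In the last two pictures it lies on the projected home outline, to within the 2 mm of the chute fit.
- **Gate:** every in-push side picture showed the paddle level and no gate standing in the channel. The paddle finger read 6 to 19 N while the rack was moving and 27 N during the final seating push. The TCP sat 2 to 3 mm above where I first met the stop. That leaves the gate below the floor by calculation, though I had no direct reading of its angle.
- **Shut again:** the last pictures show the gate standing behind the rack and the paddle back where it started.
- **Bystanders:** the spare rack, jar, vial and green look-alike near the chute look unmoved. I did not check the dish, brush, well plate or slide box again; the hand never worked near the dish, brush or well plate.
- **Where checks disagreed:** the finder missed the chute rack in one top picture and ranked the green look-alike first for some queries, so I located the rack from the picture and the chute fit instead.

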